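# Caddy from under the magnifier

## Task

The tubes under the magnifier lamp have been inspected: lift the green tube caddy by its steel handle out from under the lamp and set it down gently, flat and fully inside the blue tray, then let go. Keep it upright, do not bump the lamp, touch the caddy only by its handle, and leave the bottle, jar and beaker alone.

Things in the scene. Friction and masses are not known exactly. Their poses are not given: they have to be found in the camera images.
- caddy: Loose tube caddy, 0.3 to 0.55 kg: green block 110 x 72 x 50 mm with capped tubes fixed in it (caps up to 80 mm) under a steel hoop handle in its x-z plane. Origin: centre of the underside; z up; x along the length; the same both ways round. At the start it stands in the stand's recess, its length pointing from the robot in under the lamp: lean the tool back to the robot 35 to 45 degrees.
- handle (a point): Middle of the level top bar of the caddy's handle, on its centre line, 135 mm above the caddy's underside and above its centre of mass. Bar 12 mm thick, level for 62 mm along x; legs at x = -47 and +47 mm. Axes as the caddy's.
- tube_block: The green block with its tubes, rigidly part of the caddy (same origin and axes); not to be touched by the robot.
- stand: Fixed white base of the magnifier lamp. Origin: centre of its recess, at table level; x points away from the robot, to the lamp's column. Recess floor 136 x 100 mm (x, y), 12 mm above the table; its rim is 8 mm wide with its top 22 mm above the table; outside 152 x 116 mm; behind it a foot reaches to x = +176 mm.
- lamp: Fixed white magnifier lamp, origin and axes as the stand: rectangular head with a clear lens, 190 mm wide in y, from x = -20 to +122 mm, underside 277 and top 299 mm above the table (underside 130 mm over the handle bar); column 18 mm thick at x = +150 mm. Open on the robot's side and to left and right.
- blue_tray: Blue tray, fixed, open on top, 152 x 112 mm outside (x, y), walls 4 mm thick and 17 mm high, inner floor 144 x 104 mm and 5 mm above the table. Origin: centre of its underside, at table level; x along its length. The caddy fits with its length along x, either way round.
- grey_tray: Grey tray, fixed, the same as the blue one but not the one wanted.
- amber_bottle: Bystander: amber glass bottle, loose, 56 mm across, 130 mm high. Origin: centre of its underside.
- white_jar: Bystander: white jar with red lid, loose, 60 mm across, 90 mm high. Origin: centre of its underside.
- beaker: Bystander: empty glass beaker, loose, 70 mm across, 90 mm high. Origin: centre of its underside.
There are look-alikes about, which are no part of the job. Of the things like the caddy, leave any that is red; of the rest the smaller one is meant.

How it is judged (in metres and radians):
On the way:
1. the caddy is off its stand and out from under the lamp, carried by the handle (horizontal distance between caddy and stand above 0.075 m and height (world z) of caddy above 0.022 m and contact force between the fingers and caddy above 1 N), for 0.1 s.
At the end, for the whole second after the job is handed in: The caddy stands released and at rest on the floor of the blue tray: its origin within 25 mm of the tray's middle along each tray axis, underside 2 to 9 mm above the tray's underside, upright within 0.06 rad, long axis within 0.35 rad of the tray's (x of caddy in the frame of blue_tray between -0.025 and 0.025 m and y of caddy in the frame of blue_tray between -0.025 and 0.025 m and z of caddy in the frame of blue_tray between 0.002 and 0.009 m and angle between caddy's own z axis and vertical below 0.06 rad and angle between the x axis of caddy and the x axis of blue_tray, either way round below 0.35 rad and linear speed of caddy below 0.02 m/s and angular speed of caddy below 0.1 rad/s and contact force between the fingers and caddy below 0.1 N); the robot touches nothing.
It fails at once if the lamp is bumped (over 6 N) (contact force between anything else and lamp above 6 N).
It fails at once if the robot presses on the green block or tubes (over 2 N) (contact force between any of the fingers, the arm and tube_block above 2 N).
It fails at once if the caddy tips more than 0.4 rad (angle between caddy's own z axis and vertical above 0.4 rad).
It fails at once if the caddy is dropped (over 0.45 m/s with the fingers off it, a fall of about 10 mm) or banged down on the blue tray (over 60 N) ((linear speed of caddy above 0.45 m/s and contact force between the fingers and caddy below 0.1 N) or contact force between caddy and blue_tray above 60 N).
It fails at once if the bottle, jar or beaker is moved more than 20 mm (distance of any of amber_bottle, white_jar, beaker from where it was at the start of the episode above 0.02 m).
It also fails if it takes over 45 s, if anything falls off the work surface, if the arm or the gripper's body presses on something with over 40 N, if the wrist force passes 120 N, or if a joint passes its speed limit or range.

## Robot

A 6-joint arm with a two-finger parallel gripper is mounted at the origin on the work surface. World frame = base frame: x ahead of the robot, y to its left, z up, the work surface at z = 0. Lengths are in mm, angles in rad, forces in N, time in s.
With the tool pointing down it reaches from about 300 to 750 mm from the base axis. Payload 8.5 kg.
Tool frame: the origin (TCP) lies at the very end of the fingers, on their centre line; the grasp point (between the pads) lies robot.tcp_to_grasp behind it (robot.tcp_to_grasp is the distance from the TCP to the grasp point, in mm); z points along the fingers, y is the line along which they close (so a half turn about z gives the same grasp; the last joint's range is limited). The gripper opens to 85 mm and grips with 20 to 120 N. Pads are 22 mm wide; open, the fingers measure 114 mm over their backs; the gripper's body (76 mm by 85 mm) begins 54 mm behind the grasp point. The pads swing forward as they close: fully open they stand 13 mm farther back than shut.
Start: joints at [-1.438, 0.381, 1.297, -0, 1.464, -0.215], TCP at [187.45, -517.052, 231.322] pointing down, gripper open.
Joint ranges: [-3.11, 3.11], [-0.89, 2.33], [0.22, 2.48], [-1.42, 4.56], [0.17, 2.85], [-2.88, 2.88]. Speed limits (rad/s): [2.39, 2.39, 3.14, 3.14, 3.14, 3.14].

## Interface

Orientations are given as a unit quaternion [w, x, y, z].
In Python, from station import robot gives the robot as it stands.
- The arm moves only by the shell command python3 -m creep 'ROWS' [FORCE]. ROWS is a JSON list of rows, 1 to 5 of them, each of 5 numbers: the finger opening in mm, then dx, dy, dz in mm, then a turn about the tool's z in rad; each row is the pose to reach, as a shift and turn from the pose commanded when the command began, along the tool's axes at that moment; what a row does not reach only later rows make up. A row lasts 1/12 s, in which the tool goes at most 41.7 mm and 0.125 rad, less where a joint would pass 70% of its speed; a pose out of reach is approached as far as the arm can. The fingers move at their own pace and stop on an object; FORCE is the grip in N (left out, the last holds). Time passes only in rows, so rows that do not move let the fingers close. It prints the time, the measured TCP pose, the force, the opening and the grip force at its end.
- robot.sense(): the state, without advancing time (a new reading comes with each control period).
- robot.camera(name): name is "side" or "top" or "wrist"; returns a dict with "pixels" (480x640x3 uint8, red, green, blue), "z_map" (480x640 float32, mm along the optical axis (not along the pixel's ray), 0 where there is no reading), "vertical_fov" (degrees; the focal length in pixels is half the picture's height over the tangent of half this angle, whatever the lens; pixels are square), "cx", "cy" (the principal point, pixels), "R" (3x3) and "t" (3): a world point X has camera coordinates R X + t. Camera axes: x right, y down, z forward; pixel columns grow to the right and rows downward; lengths in mm; the calibration is good to about 2 mm. A picture is of the moment at which its call begins.
- robot.job_done(): hands the job in; it is judged then, once.
The state is a dict: "t": time; "joints": joint angles; "joint_vel": joint speeds; "effort": joint torques, N m; "position": TCP position; "tool_rot": TCP orientation; "wrist_force": force on the tool from outside, world axes, zero at the start; "torque": the same for the moment, N m; "grip_width": finger opening in mm; "grasp_force": force on a finger pad.
Only numpy, scipy, OpenCV 4.12 (cv2) and the standard library are available. Lean on these libraries where they do the work, as an engineer would, in place of code of your own. Each camera call takes 0.05 s, during which the arm holds its last target. There are 200 camera calls.

## Working session

There is one attempt and no reset: what is moved stays moved. The work goes in short steps, Python scripts to look and compute and a shell command to move; the robot and the scene stay as the last step left them, time stands still between calls to the robot, and variables do not carry over. Pictures are saved under pics/ and viewed, at most 10 in all, crops included, and the job is handed in when it is done.

```bash
ls; mkdir -p pics; cat > h.py <<'E'
import numpy as np,cv2
from station import robot
def cam(n):
    c=robot.camera(n); c['R']=np.array(c['R']);c['t']=np.array(c['t']);c['f']=240/np.tan(np.radians(c['vertical_fov'])/2); return c
def ray(c,u,v,z):
    d=c['R'].T@np.array([(u-c['cx'])/c['f'],(v-c['cy'])/c['f'],1]); o=-c['R'].T@c['t']; return o+d*(z-o[2])/d[2]
def cloud(c):
    v,u=np.mgrid[:480,:640]; z=c['z_map']; P=np.stack([(u-c['cx'])/c['f']*z,(v-c['cy'])/c['f']*z,z],-1)
    return (P-c['t'])@c['R']
E
python3 - <<'E'
from h import *
for n in("top","side"):
    c=cam(n); cv2.imwrite(f"pics/{n}0.png",c['pixels'][:,:,::-1]); print(n,-c['R'].T@c['t'],c['R'][2],c['f'],c['cx'],c['cy'],(c['z_map']>0).mean())
print(robot.tcp_to_grasp,robot.sense())
E
```

```text
pics
top [ 230.46272174 -122.72434213 1479.45815107] [ 1.91312752e-01 -9.10646871e-04 -9.81528707e-01] 561.2319197403173 321.07500909529784 244.33517009474284 0.9959765625
side [ 75.56336503 796.71676349 814.79338074] [ 0.35723397 -0.7496923  -0.55708647] 548.1237238704083 317.79964683721323 244.4893120915949 0.9959016927083333
18.700000000000003 {'t': 0.1, 'joints': array([-1.43826687e+00,  3.81154097e-01,  1.29816607e+00, -1.87100913e-05,
        1.46363173e+00, -2.15275792e-01]), 'joint_vel': array([-0.00020593, -0.00124751, -0.00235973,  0.00245136, -0.00111045,
        0.00063579]), 'effort': array([ 4.56465656e-03, -4.49218833e+01, -2.31656384e+01, -1.25282058e-04,
        3.64911590e-03,  2.67306518e-06]), 'position': array([ 187.4286229 , -516.791811  ,  230.76622298]), 'tool_rot': array([-6.79426120e-04,  9.84916607e-01,  1.73028368e-01,  1.88173994e-05]), 'wrist_force': array([-0.25665621, -0.28529935,  0.02896969]), 'torque': array([-0.04114721,  0.01313476, -0.01381177]), 'grasp_force': 0.0, 'grip_width': 85.59250830644432}
```

View pics/top0.png

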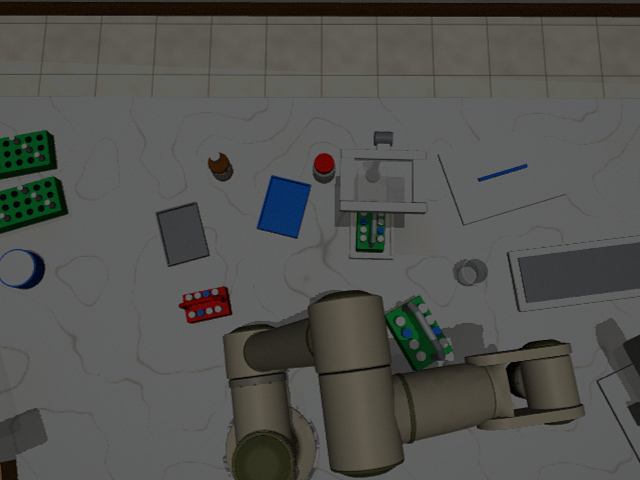

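View pics/side0.png

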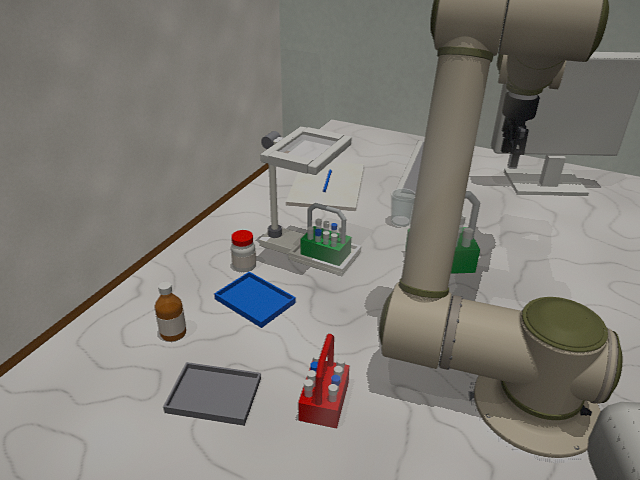

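Top view: candidates are the green caddy under the lamp (370,232), a larger green caddy (420,335), a red caddy (207,304) and green racks (30,155), (30,205). By the description I choose (370,232); in the side view it is at (327,240). The blue tray is at (284,207) top, (255,299) side; the grey tray is at (183,234) top. The jar (324,165) stands next to the blue tray.

```bash
python3 - <<'E'
from h import *
def box(P):
    r=cv2.minAreaRect(P[:,:2].astype(np.float32)); return np.round(r[0],1),np.round(r[1],1),round(r[2],1),P.shape[0]
for n in("top","side"):
    c=cam(n);W=cloud(c);h=cv2.cvtColor(c['pixels'],cv2.COLOR_RGB2HSV);H,S,V=h[...,0],h[...,1],h[...,2];z=W[...,2]
    b=((H>100)&(H<128)&(S>120)&(z<40)).astype(np.uint8)
    k,l,s,ce=cv2.connectedComponentsWithStats(b)
    for i in range(1,k):
        if s[i,4]>600: print(n,'blue',ce[i].round(),box(W[l==i]),np.percentile(z[l==i],[5,50,95]).round(1))
    g=((H>45)&(H<85)&(S>100)).astype(np.uint8)
    k,l,s,ce=cv2.connectedComponentsWithStats(g)
    for i in range(1,k):
        if s[i,4]>250: 
            P=W[l==i];t=P[np.abs(P[:,2]-62)<4]
            print(n,'green',ce[i].round(),box(P),np.percentile(P[:,2],[5,50,95]).round(1), len(t) and box(t))
    # region near the caddy
    m=(W[...,0]>440)&(W[...,0]<720)&(W[...,1]>-330)&(W[...,1]<-130)
    for lo,hi in((15,26),(140,160),(285,310)):
        q=m&(z>lo)&(z<hi); P=W[q]
        if len(P)>10: print(n,lo,box(P),P.min(0).round(),P.max(0).round(),np.median(P[:,2]).round(1))
    for nm,u in(('jar',(H<6)&(S>150)&(z>80)&(z<100)&(W[...,0]>500)),('bottle',(z>100)&(z<140)&(W[...,0]>500)&(W[...,1]>50)&(W[...,1]<250))):
        if u.sum()>5: print(n,nm,box(W[u]))
    if n=="side": cv2.imwrite("pics/crop.png",cv2.resize(c['pixels'][120:300,200:400,::-1],None,fx=4,fy=3.3)[:600])
E
```

```text
top blue [284. 206.] (array([622.3, -22. ]), array([114. , 155.1]), 76.0, 2263) [-2.2  3.8 16. ]
top green [ 27. 155.] (array([550.5, 294.1]), array([1037.1,  170.2]), 61.8, 1809) [14.5 42.  48.1] 0
top green [ 32. 204.] (array([485.8, 298.2]), array([966.8, 186. ]), 69.7, 2134) [15.7 42.2 48.5] (array([621.4, 675.6]), array([84.3,  0. ]), 148.5, 2)
top green [367. 236.] (array([ 403.3, -214. ]), array([ 88.5, 380.7]), 75.3, 531) [32.9 59.6 67.2] (array([ 542.4, -250.7]), array([67.5, 96. ]), 88.7, 307)
top green [411. 335.] (array([ 238.4, -289.7]), array([158.1, 295.8]), 30.5, 1488) [30.9 69.9 75.6] (array([ 282.4, -365.8]), array([157.2, 102.4]), 29.1, 119)
top 15 (array([ 592.9, -241. ]), array([265.4, 147.3]), 18.3, 437) [ 476. -317.   15.] [ 706. -132.   26.] 19.9
top 140 (array([ 537.2, -252.5]), array([11. , 64.5]), 89.5, 125) [ 505. -258.  140.] [ 569. -247.  155.] 148.8
top 285 (array([ 627.3, -249. ]), array([165.8, 186.2]), 88.7, 4888) [ 533. -330.  285.] [ 720. -165.  310.] 292.6
top jar (array([ 719.9, -131.2]), array([54.8, 46.9]), 0.1, 294)
top bottle (array([720.2, 1
[... 232 characters left out ...]
64.1] (array([ 554. , -252.9]), array([ 80. , 107.6]), 89.1, 267)
side green [465. 258.] (array([165.7, 192.1]), array([  56.2, 1221.3]), 5.8, 711) [ 7.6 48.  73.8] (array([ 219.5, -346.4]), array([61.1,  8.7]), 28.4, 63)
side 15 (array([ 598.2, -223.9]), array([241.8, 175.3]), 2.7, 1084) [ 481. -316.   15.] [ 720. -132.   26.] 22.0
side 140 (array([ 613.8, -255.4]), array([ 18.2, 209.9]), 87.2, 215) [ 509. -269.  140.] [ 719. -242.  160.] 149.8
side 285 (array([ 628.4, -245.1]), array([172.3, 181.9]), 88.9, 2480) [ 536. -330.  285.] [ 719. -158.  309.] 294.7
side jar (array([ 720.6, -129.3]), array([48.3, 53.6]), 32.8, 263)
side bottle (array([724.5, 147.5]), array([29.5, 26.9]), 36.1, 252)
```

View pics/crop.png

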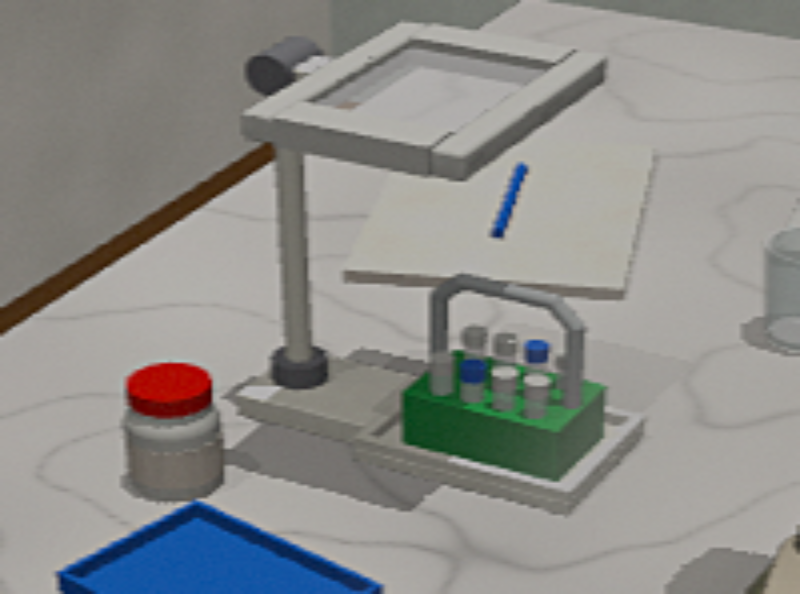

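The crop confirms the small green caddy with 6 tubes, standing in the stand's recess under the lamp, with its hoop clear. The rows have no tilt component, so I'll check the command's usage and refine the handle position.

Handle measured at (552, -252, 147), which agrees with 135+12 mm. Tray at (624,-22), yaw about -14°. The command has no tilt, so the lean has to come from how the arm approaches poses at its reach limit. First move: raise and square the tool to the world axes, clear of everything.

```bash
python3 -m creep '[[85,0,0,-40,0.12],[85,0,0,-80,0.24],[85,0,0,-120,0.35],[85,0,0,-160,0.35],[85,0,0,-180,0.35]]' 60
```

```text
t: 0.72
position: [187.5, -517.0, 416.4]
tool_rot: [0.003, 1.0, -0.001, 0.0]
wrist_force: [-1.1, -0.0, -0.6]
grip_width: 85.0
grasp_force: 0.0
```

```bash
for i in 1; do python3 -m creep '[[85,26,-32,0,0],[85,52,-64,0,0],[85,78,-97,0,0],[85,103,-129,0,0],[85,129,-161,0,0]]' >/dev/null; python3 -m creep '[[85,26,-32,0,0],[85,52,-64,0,0],[85,78,-97,0,0],[85,103,-129,0,0],[85,129,-161,0,0]]'; python3 -m creep '[[85,26,-32,0,0],[85,52,-64,0,0],[85,78,-97,0,0],[85,103,-129,0,0],[85,129,-161,0,0]]'; python3 -m creep '[[85,25,-32,0,0],[85,40,-40,0,0]]'; done
```

```text
t: 1.55
position: [446.9, -193.6, 411.5]
tool_rot: [0.0, 1.0, -0.001, 0.0]
wrist_force: [0.3, -0.9, -0.3]
grip_width: 85.1
grasp_force: 0.0
t: 1.97
position: [576.3, -32.8, 411.4]
tool_rot: [0.0, 1.0, -0.001, 0.0]
wrist_force: [0.5, -0.9, 0.5]
grip_width: 84.9
grasp_force: 0.0
t: 2.13
position: [617.0, 9.5, 410.7]
tool_rot: [-0.001, 1.0, 0.001, -0.0]
wrist_force: [-1.2, -0.3, 0.6]
grip_width: 85.1
grasp_force: 0.0
```

```bash
python3 -m creep '[[85,40,9,0,0],[85,80,9,0,0],[85,120,9,0,0],[85,160,9,0,0],[85,180,9,0,0]]'; python3 -m creep '[[85,40,0,0,0],[85,40,0,0,0],[85,40,0,0,0]]'; python3 -c "
from h import *
print(robot.sense()['joints'].round(3))"
```

```text
t: 2.55
position: [731.6, -4.2, 371.9]
tool_rot: [-0.001, 1.0, -0.001, 0.008]
wrist_force: [-0.2, 0.2, 0.5]
grip_width: 85.1
grasp_force: 0.0
t: 2.8
position: [745.3, -4.1, 361.3]
tool_rot: [0.0, 1.0, -0.001, 0.02]
wrist_force: [-0.5, -0.3, 0.9]
grip_width: 84.9
grasp_force: 0.0
[-0.166  0.774  0.222  0.007  2.107  1.411]
```

It works: with the elbow at its limit the tool begins to lean outward. Pushing on.

```bash
python3 -m creep '[[85,200,0,0,0],[85,200,0,0,0],[85,200,0,0,0],[85,200,0,0,0],[85,200,0,0,0]]';  python3 -m creep '[[85,200,0,-100,0],[85,200,0,-100,0],[85,200,0,-100,0],[85,200,0,-100,0],[85,200,0,-100,0]]'; python3 -c "
from h import *
print(robot.sense()['joints'].round(3))"
```

```text
t: 3.22
position: [786.7, -3.9, 304.1]
tool_rot: [0.0, 0.999, -0.001, 0.032]
wrist_force: [0.0, 0.5, 0.3]
grip_width: 84.8
grasp_force: 0.0
t: 3.63
position: [790.7, -3.6, 310.0]
tool_rot: [0.0, 0.999, -0.001, 0.045]
wrist_force: [-0.1, -0.6, -0.7]
grip_width: 85.0
grasp_force: 0.0
[-0.158  0.844  0.222  0.015  1.986  1.421]
```

```bash
python3 -m creep '[[85,200,0,-90,0],[85,200,0,-90,0],[85,200,0,-90,0],[85,200,0,-90,0],[85,200,0,-90,0]]'|grep -E 'pos|rot'; python3 -m creep '[[85,40,0,-18,0],[85,80,0,-36,0],[85,120,0,-54,0],[85,160,0,-72,0],[85,200,0,-90,0]]'|grep -E 'pos|rot'; python3 -m creep '[[85,900,0,-400,0],[85,900,0,-400,0],[85,900,0,-400,0],[85,900,0,-400,0],[85,900,0,-400,0]]'; python3 -c "
from h import *
print(robot.sense()['joints'].round(3))"
```

```text
position: [796.8, -3.3, 310.6]
tool_rot: [0.0, 0.998, -0.001, 0.057]
position: [801.3, -3.1, 315.2]
tool_rot: [0.0, 0.998, -0.001, 0.07]
t: 4.88
position: [804.1, -2.9, 322.9]
tool_rot: [0.0, 0.997, -0.001, 0.084]
wrist_force: [0.1, -0.0, 0.4]
grip_width: 84.8
grasp_force: 0.0
[-0.158  0.83   0.222  0.027  1.924  1.426]
```

```bash
python3 -c "
from h import *
W=cloud(cam('top'))
for v in (5,30,60,90,100,120): print(v,W[v,280].round())
c=cam('side');W=cloud(c)
for v in (50,100,200,300): print(v,W[v,60].round())"
python3 -m creep '[[85,200,0,-90,0],[85,200,0,-90,0],[85,200,0,-90,0],[85,200,0,-90,0],[85,200,0,-90,0]]'|grep -E 'pos|rot'; python3 -m creep '[[85,200,0,-100,0],[85,200,0,-100,0],[85,200,0,-100,0],[85,200,0,-100,0],[85,200,0,-100,0]]'|grep -E 'pos|rot'
```

```text
5 [1689.   52. -674.]
30 [768. -53. 617.]
60 [718. -54. 607.]
90 [684. -51. 565.]
100 [678. -49. 539.]
120 [662. -46. 486.]
50 [1703. -553.  314.]
100 [1708. -506.  153.]
200 [1698. -388. -187.]
300 [1703. -268. -578.]
position: [806.1, -2.7, 332.1]
tool_rot: [0.0, 0.995, -0.001, 0.097]
position: [804.0, -2.6, 347.8]
tool_rot: [0.0, 0.994, -0.001, 0.11]
```

The wall is far off (x ≈ 1.7 m), so it is safe to continue.

```bash
python3 -m creep '[[85,200,0,-70,0],[85,200,0,-70,0],[85,200,0,-70,0],[85,200,0,-70,0],[85,200,0,-70,0]]'|grep -E 'pos|rot'; python3 -m creep '[[85,200,0,-60,0],[85,200,0,-60,0],[85,200,0,-60,0],[85,200,0,-60,0],[85,200,0,-60,0]]'|grep -E 'pos|rot'; python3 -m creep '[[85,200,0,-60,0],[85,200,0,-60,0],[85,200,0,-60,0],[85,200,0,-60,0],[85,200,0,-60,0]]'|grep -E 'pos|rot'; python3 -m creep '[[85,200,0,-50,0],[85,200,0,-50,0],[85,200,0,-50,0],[85,200,0,-50,0],[85,200,0,-50,0]]'|grep -E 'pos|rot'; python3 -m creep '[[85,200,0,-50,0],[85,200,0,-50,0],[85,200,0,-50,0],[85,200,0,-50,0],[85,200,0,-50,0]]'|grep -E 'pos|rot'; python3 -m creep '[[85,200,0,-40,0],[85,200,0,-40,0],[85,200,0,-40,0],[85,200,0,-40,0],[85,200,0,-40,0]]'|grep -E 'pos|rot';  python3 -m creep '[[85,200,0,-30,0],[85,200,0,-30,0],[85,200,0,-30,0],[85,200,0,-30,0],[85,200,0,-30,0]]'; python3 -c "
from h import *
print(robot.sense()['joints'].round(3))"
```

```text
position: [810.3, -2.5, 349.4]
tool_rot: [0.0, 0.992, -0.001, 0.123]
position: [817.8, -2.4, 350.0]
tool_rot: [0.0, 0.991, -0.001, 0.136]
position: [823.4, -2.3, 353.8]
tool_rot: [0.0, 0.989, -0.001, 0.149]
position: [830.6, -2.2, 355.0]
tool_rot: [0.0, 0.987, -0.001, 0.163]
position: [835.9, -2.2, 359.7]
tool_rot: [0.0, 0.984, -0.001, 0.176]
position: [842.8, -2.1, 361.7]
tool_rot: [0.0, 0.982, -0.001, 0.19]
t: 8.73
position: [851.0, -2.1, 361.7]
tool_rot: [0.0, 0.979, -0.001, 0.203]
wrist_force: [-0.1, 0.2, 0.8]
grip_width: 85.3
grasp_force: 0.0
[-0.16   0.802  0.222  0.063  1.712  1.435]
```

```bash
python3 -m creep '[[85,200,0,-30,0],[85,200,0,-30,0],[85,200,0,-30,0],[85,200,0,-30,0],[85,200,0,-30,0]]'|grep -E 'rot'; python3 -m creep '[[85,200,0,-30,0],[85,200,0,-30,0],[85,200,0,-30,0],[85,200,0,-30,0],[85,200,0,-30,0]]'|grep -E 'pos|rot'; python3 -m creep '[[85,200,0,-20,0],[85,200,0,-20,0],[85,200,0,-20,0],[85,200,0,-20,0],[85,200,0,-20,0]]'|grep -E 'rot'; python3 -m creep '[[85,200,0,-20,0],[85,200,0,-20,0],[85,200,0,-20,0],[85,200,0,-20,0],[85,200,0,-20,0]]'|grep -E 'pos|rot'; python3 -m creep '[[85,200,0,-10,0],[85,200,0,-10,0],[85,200,0,-10,0],[85,200,0,-10,0],[85,200,0,-10,0]]'|grep -E 'rot'; python3 -m creep '[[85,200,0,-10,0],[85,200,0,-10,0],[85,200,0,-10,0],[85,200,0,-10,0],[85,200,0,-10,0]]'|grep -E 'pos|rot';  python3 -m creep '[[85,200,0,0,0],[85,200,0,0,0],[85,200,0,0,0],[85,200,0,0,0],[85,200,0,0,0]]'|grep -E 'rot';  python3 -m creep '[[85,200,0,0,0],[85,200,0,0,0],[85,200,0,0,0],[85,200,0,0,0],[85,200,0,0,0]]'|grep -E 'rot';  python3 -m creep '[[85,200,0,0,0],[85,200,0,0,0],[85,200,0,0,0],[85,200,0,0,0],[85,200,0,0,0]]'|grep -E 'rot'; python3 -m creep '[[85,200,0,0,0],[85,200,0,0,0],[85,200,0,0,0],[85,200,0,0,0],[85,200,0,0,0]]'; python3 -c "
from h import *
print(robot.sense()['joints'].round(3))"
```

```text
tool_rot: [0.001, 0.976, -0.001, 0.217]
position: [861.5, -2.1, 372.0]
tool_rot: [0.001, 0.973, -0.001, 0.231]
tool_rot: [0.001, 0.97, -0.001, 0.244]
position: [871.8, -2.0, 382.5]
tool_rot: [0.001, 0.966, -0.001, 0.258]
tool_rot: [0.001, 0.963, -0.001, 0.271]
position: [881.8, -2.0, 393.5]
tool_rot: [0.001, 0.959, -0.001, 0.285]
tool_rot: [0.001, 0.955, -0.001, 0.298]
tool_rot: [0.001, 0.95, -0.001, 0.311]
tool_rot: [0.001, 0.946, -0.001, 0.325]
t: 12.9
position: [894.1, -1.9, 427.1]
tool_rot: [0.001, 0.941, -0.001, 0.338]
wrist_force: [-0.6, 0.2, -0.4]
grip_width: 85.0
grasp_force: 0.0
[-0.164  0.764  0.222  0.102  1.473  1.436]
```

```bash
python3 -m creep '[[85,-36,0,-18,0],[85,-72,0,-36,0],[85,-108,0,-54,0],[85,-144,0,-72,0],[85,-180,0,-90,0]]'|grep -E 'pos|rot'; python3 -m creep '[[85,-36,0,-18,0],[85,-72,0,-36,0],[85,-108,0,-54,0],[85,-144,0,-72,0],[85,-180,0,-90,0]]'|grep -E 'pos|rot'; python3 -m creep '[[85,-36,0,-18,0],[85,-39,0,-19,0]]'|grep -E 'pos|rot';  python3 -m creep '[[85,0,40,0,0],[85,0,80,0,0],[85,0,120,0,0],[85,0,160,0,0],[85,0,200,0,0]]'|grep -E 'pos|rot';  python3 -m creep '[[85,0,40,0,0],[85,0,50,0,0],[85,0,50,0,0]]'; python3 -c "
from h import *
print(robot.sense()['joints'].round(3))
c=cam('side');cv2.imwrite('pics/s1.png',c['pixels'][:,:,::-1])"
```

```text
position: [715.8, -1.4, 385.8]
tool_rot: [0.001, 0.941, -0.001, 0.338]
position: [519.9, -0.7, 341.1]
tool_rot: [0.001, 0.941, -0.001, 0.338]
position: [474.2, 0.5, 329.1]
tool_rot: [0.0, 0.942, -0.001, 0.336]
position: [479.0, -203.1, 332.0]
tool_rot: [0.001, 0.941, -0.001, 0.338]
t: 14.57
position: [479.2, -254.1, 331.0]
tool_rot: [0.001, 0.941, -0.003, 0.337]
wrist_force: [-0.1, 0.8, -0.3]
grip_width: 84.8
grasp_force: 0.0
[-0.971  0.088  1.576  0.618  1.124  0.433]
```

View pics/s1.png

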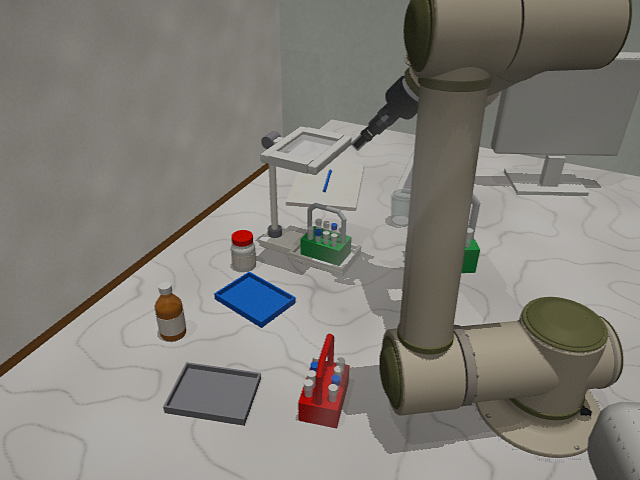

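The gripper, at (375,135), leans correctly towards the lamp front; the handle is at (327,210). Next, down to the pre-grasp.

```bash
python3 -m creep '[[60,-30,0,24,0],[60,-61,-2,47,0],[60,-61,-2,47,0]]'; python3 - <<'E'
from h import *
from scipy.spatial.transform import Rotation as Ro
c=cam('wrist');cv2.imwrite('pics/w1.png',c['pixels'][:,:,::-1])
s=robot.sense();q=s['tool_rot'];R=Ro.from_quat([q[1],q[2],q[3],q[0]]).as_matrix()
W=cloud(c);m=(W[...,0]>480)&(W[...,0]<625)&(W[...,1]>-280)&(W[...,1]<-225)&(W[...,2]>140)&(W[...,2]<160)
P=W[m];print(len(P),P.min(0).round(),P.max(0).round())
for x in range(500,610,12):
    Q=P[abs(P[:,0]-x)<5]
    if len(Q): print(x,Q.mean(0).round(1),Q[:,1].min().round(1),Q[:,1].max().round(1),Q[:,2].max().round(1))
print('R',R.round(3))
for G in([552,-252,147],):
    print(R.T@(np.array(G)-s['position'])-[0,0,-18.7])
E
```

```text
t: 14.87
position: [459.4, -244.0, 249.9]
tool_rot: [-0.005, 0.943, -0.002, 0.334]
wrist_force: [-0.3, 1.2, 0.3]
grip_width: 60.2
grasp_force: 0.0
2126 [ 507. -261.  140.] [ 601. -246.  156.]
512 [ 513.1 -252.2  144.4] -258.1 -246.4 150.5
524 [ 523.9 -252.6  152.2] -258.7 -247.1 155.2
536 [ 536.  -253.   152.4] -258.9 -247.1 155.0
548 [ 547.9 -253.4  152.6] -259.2 -247.9 155.6
560 [ 559.9 -253.8  152.6] -259.4 -247.9 155.5
572 [ 572.  -254.4  152.5] -260.5 -248.7 155.2
584 [ 583.4 -254.8  152.3] -260.7 -248.8 155.1
596 [ 595.2 -254.9  144.6] -260.4 -249.7 150.2
R [[ 0.774 -0.001  0.633]
 [-0.004 -1.     0.003]
 [ 0.633 -0.005 -0.774]]
[  2.22140235   6.14088559 159.27350672]
```

View pics/w1.png

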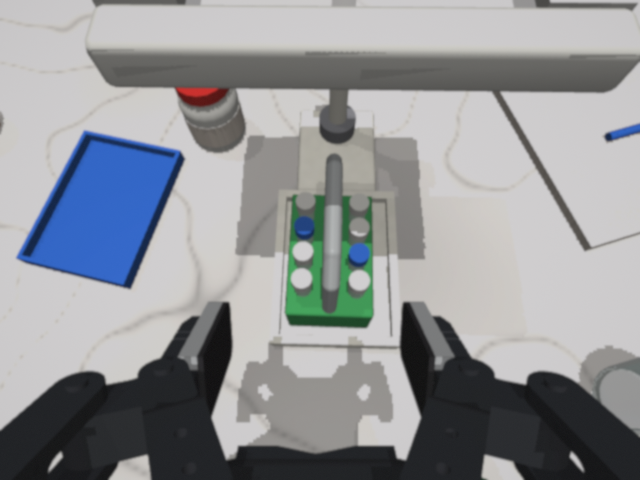

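The wrist view shows the bar from (333,160) to (330,305), between the open fingers at (215,350) and (425,350). Handle refined to (553,-253.5,147.5), yaw -2°. Approaching part way along the tool axis.

```bash
python3 -m creep '[[60,2,3,35,0.03],[60,2,3,70,0.03],[60,2,3,100,0.03],[60,2,3,100,0.03],[60,2,3,100,0.03]]'; cat > g.py <<'E'
from h import *
from scipy.spatial.transform import Rotation as Ro
def off(G):
    s=robot.sense();q=s['tool_rot'];R=Ro.from_quat([q[1],q[2],q[3],q[0]]).as_matrix()
    return R.T@(np.array(G)-s['position'])+[0,0,18.7]
E
python3 -c "
from g import *
print(off([553,-253.5,147.5]),robot.sense()['position'])"
```

```text
t: 15.33
position: [529.2, -251.9, 182.3]
tool_rot: [-0.004, 0.941, -0.014, 0.339]
wrist_force: [-0.4, -0.7, 0.9]
grip_width: 59.8
grasp_force: 0.0
[-3.8135402   1.68163934 60.72164621] [ 529.18799508 -251.883917    182.33628061]
```

```bash
python3 -m creep '[[60,-2,2,20,0],[60,-4,2,40,0],[60,-4,2,61,0],[60,-4,2,61,0]]'; python3 -c "
from g import *
print(off([553,-253.5,147.5]),robot.sense()['position'])"
```

```text
t: 15.67
position: [564.5, -254.3, 131.6]
tool_rot: [-0.004, 0.941, -0.014, 0.339]
wrist_force: [-0.9, 0.9, -1.0]
grip_width: 59.8
grasp_force: 0.0
[ 1.25999092 -0.79638752 -0.8721218 ] [ 564.47958895 -254.28801733  131.59755277]
```

```bash
python3 -m creep '[[5,0,0,0,0],[5,0,0,0,0],[5,0,0,0,0],[5,0,0,0,0],[5,0,0,0,0]]' 80;  python3 -m creep '[[5,0,0,0,0],[5,0,0,0,0],[5,0,0,0,0]]'
```

```text
t: 16.08
position: [562.9, -254.6, 132.5]
tool_rot: [-0.004, 0.941, -0.015, 0.339]
wrist_force: [-4.8, 1.1, 7.1]
grip_width: 10.0
grasp_force: 78.0
t: 16.33
position: [562.9, -254.7, 132.6]
tool_rot: [-0.004, 0.941, -0.015, 0.339]
wrist_force: [-4.3, 0.5, 7.2]
grip_width: 10.1
grasp_force: 78.0
```

Gripped. Lift slightly to clear the rim.

```bash
python3 -m creep '[[5,3,0,-4,0],[5,6,0,-8,0],[5,9,0,-11,0],[5,11,0,-14,0],[5,11,0,-14,0]]'; python3 - <<'E'
from h import *
c=cam('side');cv2.imwrite("pics/c2.png",cv2.resize(c['pixels'][100:300,240:440,::-1],None,fx=3,fy=3))
E
```

```text
t: 16.75
position: [562.5, -254.7, 149.4]
tool_rot: [-0.004, 0.941, -0.015, 0.338]
wrist_force: [0.6, -0.2, -4.2]
grip_width: 9.7
grasp_force: 77.9
```

View pics/c2.png

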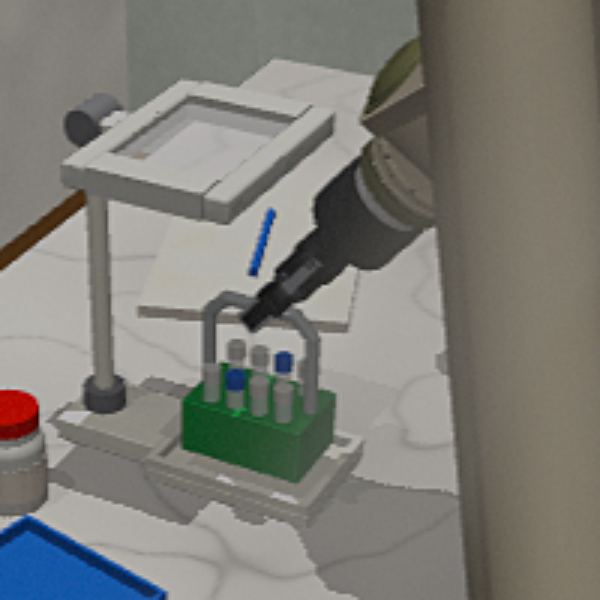

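Caddy lifted level, at crop (258,420), with the hand clear of the lamp. Withdraw toward the robot, then up.

```bash
python3 -m creep '[[5,-13,0,-16,0],[5,-26,0,-32,0],[5,-39,0,-48,0],[5,-52,0,-64,0],[5,-64,0,-79,0]]'; python3 -m creep '[[5,15,0,-18,0],[5,30,0,-37,0],[5,40,0,-50,0],[5,50,-10,-60,0],[5,50,-30,-60,0]]'; python3 -m creep '[[5,0,-30,0,0],[5,0,-60,0,0],[5,0,-90,0,0],[5,0,-120,0,0],[5,0,-150,0,0]]'
```

```text
t: 17.22
position: [461.8, -252.1, 168.8]
tool_rot: [-0.005, 0.941, -0.015, 0.337]
wrist_force: [-0.5, 0.0, -4.2]
grip_width: 9.6
grasp_force: 78.6
t: 17.63
position: [464.8, -226.1, 250.5]
tool_rot: [-0.002, 0.941, -0.015, 0.339]
wrist_force: [0.7, -0.2, -4.1]
grip_width: 9.6
grasp_force: 78.5
t: 18.05
position: [467.3, -72.4, 250.1]
tool_rot: [-0.005, 0.941, -0.015, 0.338]
wrist_force: [0.6, 0.1, -5.1]
grip_width: 9.8
grasp_force: 78.5
```

```bash
python3 -m creep '[[5,18,-10,30,0.02],[5,36,-20,60,0.04],[5,54,-30,90,0.06],[5,73,-40,121,0.08],[5,91,-49,152,0.08]]' >/dev/null; python3 -m creep '[[5,0,0,0,0],[5,0,0,0,0],[5,0,0,0,0]]'; cat > m.py <<'E'
from h import *
def box(P):
    r=cv2.minAreaRect(P[:,:2].astype(np.float32)); return np.round(r[0],1),np.round(r[1],1),round(r[2],1),len(P)
for n in("top","side"):
    c=cam(n);W=cloud(c);h=cv2.cvtColor(c['pixels'],cv2.COLOR_RGB2HSV);H,S=h[...,0],h[...,1];x,y,z=W[...,0],W[...,1],W[...,2]
    a=(x>500)&(x<760)&(y>-130)&(y<100)
    g=a&(H>45)&(H<85)&(S>100);P=W[g];zt=np.percentile(P[:,2],97);print(n,'green z',np.percentile(P[:,2],[2,50,97]).round(1),'top face',box(P[P[:,2]>zt-7]))
    T=P[P[:,2]>zt-7]; 
    if len(T)>20: A=np.c_[T[:,:2]-T[:,:2].mean(0),np.ones(len(T))];print(' plane',np.linalg.lstsq(A,T[:,2],rcond=None)[0].round(3))
    b=a&(H>100)&(H<128)&(S>120)&(z<30)&(z>-5);print(' tray',box(W[b]))
    cv2.imwrite(f"pics/m_{n}.png",cv2.resize(c['pixels'][(140 if n=='top' else 180):(290 if n=='top' else 360),(210 if n=='top' else 180):(410 if n=='top' else 380),::-1],None,fx=3,fy=3))
E
python3 m.py
```

```text
t: 18.72
position: [635.3, -27.8, 191.0]
tool_rot: [-0.018, 0.94, -0.053, 0.336]
wrist_force: [-1.1, -0.2, -4.8]
grip_width: 9.3
grasp_force: 78.5
top green z [111.9 121.8 333.1] top face (array([554.6, -36.8]), array([57.7, 14.8]), 66.4, 10)
 tray (array([633.8, -61.2]), array([ 43.2, 112.6]), 76.4, 291)
side green z [ 77.9 108.  126.3] top face (array([604.9,  -8.1]), array([ 77.8, 151.9]), 80.4, 415)
 plane [ -0.149   0.175 127.192]
 tray (array([625.2, -22. ]), array([117.1, 156. ]), 76.7, 2030)
```

View pics/m_side.png

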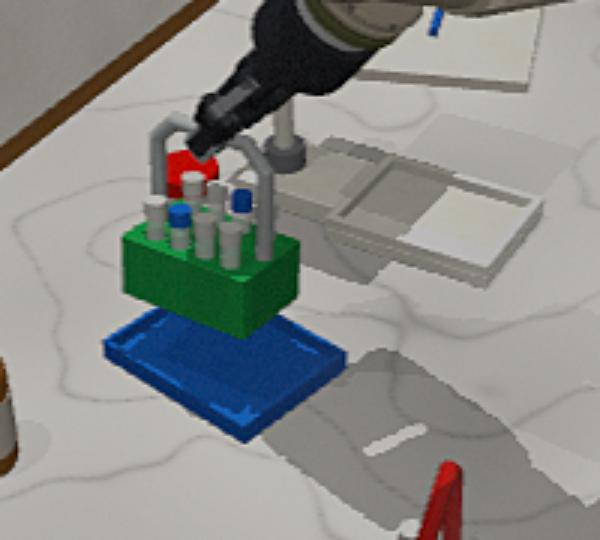

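The caddy hangs level over the tray. In the crop its bottom corners are near (125,293), (245,338) and (298,292), and the tray's right corner is at (345,352). I'll cast those corners as rays.

```bash
python3 - <<'E'
from h import *
c=cam('side')
p=lambda a,b:(180+a/3,180+b/3)
for z,pts in((71,[(125,293),(245,338),(298,292)]),(121,[(124,238),(247,283),(299,240)])):
    A,B,C=[ray(c,*p(*q),z) for q in pts]
    print(z,A.round(1),B.round(1),C.round(1),'L',np.linalg.norm(A-B).round(1),np.linalg.norm(C-B).round(1),'yaw',np.degrees(np.arctan2(*(A-B)[1::-1])).round(1),np.degrees(np.arctan2(*(C-B)[1::-1])).round(1),'centre',((A+C)/2).round(1))
E
```

```text
71 [685.9  11.6  71. ] [579.2  17.4  71. ] [571.8 -47.1  71. ] L 106.9 64.9 yaw -3.1 -96.5 centre [628.8 -17.8  71. ]
121 [682.7   9.8 121. ] [575.3  16.6 121. ] [568.2 -45.  121. ] L 107.6 62.0 yaw -3.6 -96.6 centre [625.4 -17.6 121. ]
```

```bash
cat >> g.py <<'E'
def loc(w):
    s=robot.sense();q=s['tool_rot'];R=Ro.from_quat([q[1],q[2],q[3],q[0]]).as_matrix(); return (R.T@np.array(w,float)).round(1)
E
python3 -c "
from g import *
print(loc([-2,-1,-56]),loc([0,0,-2]),loc([0,0,-10]))"
```

```text
[-36.8   5.   41.9] [-1.3  0.1  1.5] [-6.3  0.7  7.7]
```

```bash
python3 -m creep '[[5,-10,1,11,0],[5,-20,3,22,0],[5,-29,4,33,0],[5,-36,5,40,0],[5,-37,5,42,0]]'; python3 -m creep '[[5,0,0,0,0],[5,0,0,0,0]]';python3 -m creep '[[5,-0.6,0,0.8,0],[5,-1.3,0,1.5,0],[5,-1.9,0.1,2.3,0],[5,-2.5,0.2,3,0]]'; python3 m.py
```

```text
t: 19.28
position: [632.6, -29.3, 134.4]
tool_rot: [-0.018, 0.94, -0.053, 0.336]
wrist_force: [0.3, 1.1, -5.5]
grip_width: 9.8
grasp_force: 78.6
t: 19.45
position: [634.1, -29.4, 136.7]
tool_rot: [-0.018, 0.939, -0.053, 0.338]
wrist_force: [0.6, 0.1, -5.0]
grip_width: 9.5
grasp_force: 78.5
t: 19.78
position: [634.3, -29.4, 132.8]
tool_rot: [-0.017, 0.939, -0.053, 0.338]
wrist_force: [-5.0, -2.2, 3.7]
grip_width: 9.4
grasp_force: 79.8
top green z [ 53.   63.5 271.3] top face (array([551.3, -47.5]), array([53.5, 20.9]), 55.8, 14)
 tray (array([631.6, -25.9]), array([110.7, 136.6]), 76.2, 369)
side green z [18.7 50.  68. ] top face (array([592.7, -12. ]), array([ 71.2, 176.5]), 86.4, 379)
 plane [-1.9800e-01  5.0000e-03  6.8268e+01]
 tray (array([626.5, -22.2]), array([114.7, 155.9]), 76.2, 940)
```

View pics/m_side.png

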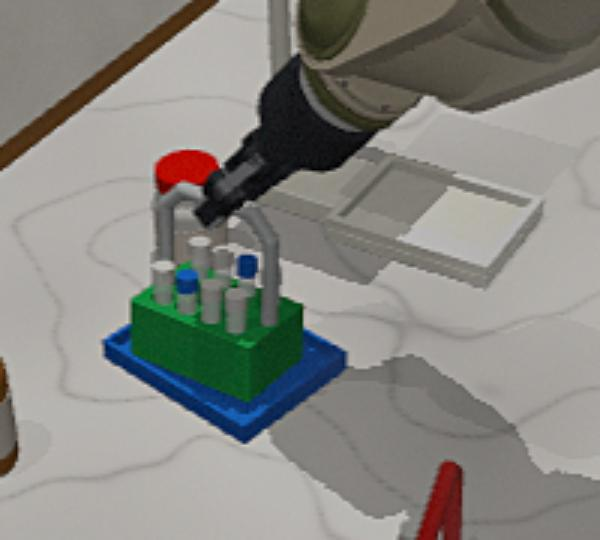

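Contact is felt (about 9 N). Crop bottom corners are now near (132,365), (247,402), (302,355). TCP height suggests the underside is at about 12 mm, a little high, so I'll check whether an edge is on the wall.

```bash
python3 - <<'E'
from h import *
c=cam('side')
p=lambda a,b:(180+a/3,180+b/3)
T=np.array([624.8,-22.3]);a=np.radians(-13.7);M=np.array([[np.cos(a),np.sin(a)],[-np.sin(a),np.cos(a)]])
for z,pts in((10,[(132,365),(247,402),(302,355)]),(60,[(132,297),(248,346),(303,302)])):
    q=[ray(c,*p(*k),z) for k in pts];A,B,C=q
    print(z,[(M@(k[:2]-T)).round(1) for k in q],'L',np.linalg.norm(A-B).round(1),np.linalg.norm(C-B).round(1),'centre',((A+C)/2).round(1),'yaw',np.degrees(np.arctan2(*(A-B)[1::-1])).round(1))
cv2.imwrite("pics/z.png",cv2.resize(c['pixels'][265:330,210:300,::-1],None,fx=8,fy=8,interpolation=cv2.INTER_CUBIC))
E
```

```text
10 [array([43.9, 54.1]), array([-52.2,  28.1]), array([-46.2, -37.9])] L 99.6 66.4 centre [625.6 -14.2  10. ] yaw 1.4
60 [array([55.1, 38.2]), array([-51.9,  23.5]), array([-46.8, -40.4])] L 108.0 64.1 centre [628.6 -24.4  60. ] yaw -5.9
```

View pics/z.png

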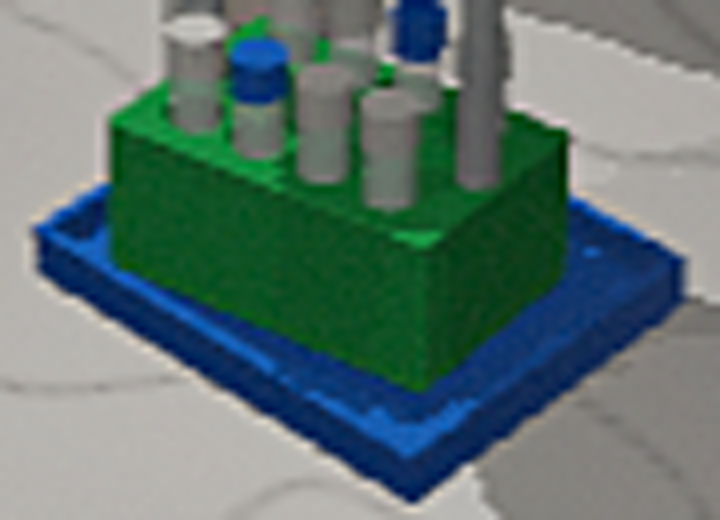

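The apparent short left edge is only the near wall hiding it. Top corners put the block inside the walls by 6 mm or more, touching first at its low corner. Lowering gently while watching the force.

```bash
python3 -m creep '[[5,-0.4,0,0.5,0],[5,-0.9,0,1.1,0],[5,-1.3,0.1,1.5,0],[5,-1.3,0.1,1.5,0]]' 25 ; python3 -m creep '[[5,-0.6,0,0.8,0],[5,-1.3,0,1.5,0],[5,-1.3,0.1,1.5,0]]' 20; python3 m.py | grep -A1 side
```

```text
t: 20.27
position: [634.8, -30.0, 132.0]
tool_rot: [-0.017, 0.939, -0.053, 0.34]
wrist_force: [-8.8, -5.0, 11.3]
grip_width: 9.9
grasp_force: 81.0
t: 20.52
position: [635.4, -30.7, 131.6]
tool_rot: [-0.016, 0.938, -0.053, 0.341]
wrist_force: [-12.5, -7.9, 19.9]
grip_width: 9.6
grasp_force: 82.3
side green z [18.4 49.6 67.7] top face (array([597.3,  -7. ]), array([171.7,  62.6]), 4.0, 362)
 plane [-3.0800e-01  6.3000e-02  7.0479e+01]
```

```bash
python3 - <<'E'
from h import *
c=cam('side')
cv2.imwrite("pics/z2.png",cv2.resize(c['pixels'][265:330,210:300,::-1],None,fx=8,fy=8,interpolation=cv2.INTER_CUBIC))
p=lambda a,b:(210+(a-3.5)/8,265+(b-3.5)/8)
T=np.array([624.8,-22.3]);a=np.radians(-13.7);M=np.array([[np.cos(a),np.sin(a)],[-np.sin(a),np.cos(a)]])
for z,pts in((7,[(110,267),(430,391),(567,278)]),(12,[(110,267),(430,391),(567,278)]),(17,[(110,267),(430,391),(567,278)]),(57,[(110,118),(430,242),(567,130)]),(62,[(110,118),(430,242),(567,130)]),(67,[(110,118),(430,242),(567,130)])):
    q=[ray(c,*p(*k),z) for k in pts];A,B,C=q
    print(z,[(M@(k[:2]-T)).round(1) for k in q],'L',np.linalg.norm(A-B).round(1),np.linalg.norm(C-B).round(1),'centre',((A+C)/2).round(1),'yaw',np.degrees(np.arctan2(*(A-B)[1::-1])).round(1))
# tray outer corners (left, front, right) of the rim at z=17
for k in((38,235),(412,455),(683,262)): print((M@(ray(c,*p(*k),17)[:2]-T)).round(1))
E
```

```text
7 [array([58. , 43.7]), array([-50.,  23.]), array([-45.7, -37.6])] L 110.0 60.8 centre [631.5 -20.8   7. ] yaw -2.8
12 [array([53.1, 47.6]), array([-54.2,  27. ]), array([-49.9, -33.3])] L 109.3 60.4 centre [628.1 -15.7  12. ] yaw -2.8
17 [array([48.2, 51.4]), array([-58.4,  31. ]), array([-54.1, -28.9])] L 108.6 60.0 centre [624.6 -10.7  17. ] yaw -2.8
57 [array([58.6, 37.5]), array([-49. ,  18.8]), array([-43.5, -42. ])] L 109.2 61.0 centre [631.6 -26.3  57. ] yaw -3.8
62 [array([53.4, 41.6]), array([-53.5,  23. ]), array([-48. , -37.3])] L 108.5 60.6 centre [627.9 -20.8  62. ] yaw -3.8
67 [array([48.2, 45.8]), array([-58. ,  27.3]), array([-52.5, -32.6])] L 107.7 60.2 centre [624.2 -15.4  67. ] yaw -3.8
[74.7 55. ]
[-73.   52.8]
[-74.5 -55.6]
```

View pics/z2.png

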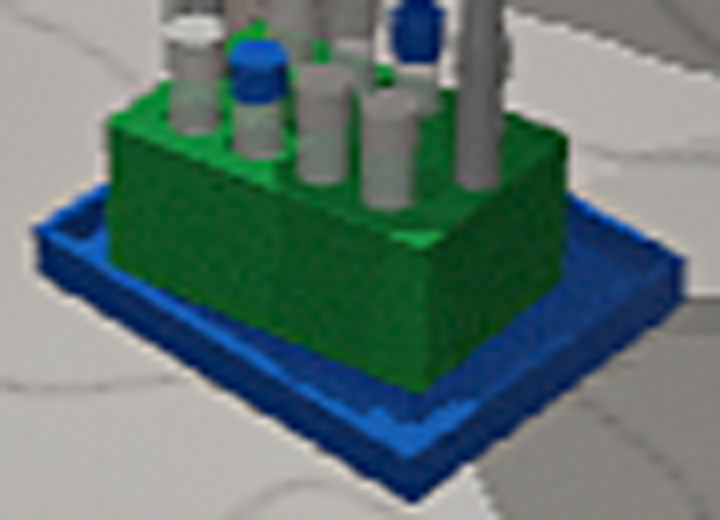

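The underside's far near-wall corner A casts to (48,51) in the tray frame at rim height, so it rests on the rim (inner wall at 52). The centre is about 6 mm too far toward +y. Raise 10 mm, shift, lower again.

```bash
python3 -c "
from g import *
print(loc([0,0,12]),loc([-3,-6,0]),loc([0,0,-10]))"; python3 -m creep '[[5,4,-0.5,-5,0],[5,7.6,-0.8,-9.3,0],[5,7.6,-0.8,-9.3,0]]' 60; python3 -m creep '[[5,-3,3,-1,0],[5,-3,5.6,-1.9,0],[5,-3,5.6,-1.9,0]]'; python3 - <<'E'
from h import *
c=cam('side')
cv2.imwrite("pics/z3.png",cv2.resize(c['pixels'][255:330,210:300,::-1],None,fx=8,fy=8,interpolation=cv2.INTER_CUBIC))
E
```

```text
[ 7.7 -0.8 -9.2] [-1.6  6.2 -1.9] [-6.4  0.7  7.7]
t: 20.92
position: [633.8, -28.8, 140.4]
tool_rot: [-0.018, 0.94, -0.053, 0.337]
wrist_force: [0.8, -0.5, -5.0]
grip_width: 9.7
grasp_force: 78.5
t: 21.17
position: [629.4, -34.3, 138.3]
tool_rot: [-0.018, 0.94, -0.053, 0.337]
wrist_force: [1.4, -0.3, -4.9]
grip_width: 9.6
grasp_force: 78.5
```

View pics/z3.png

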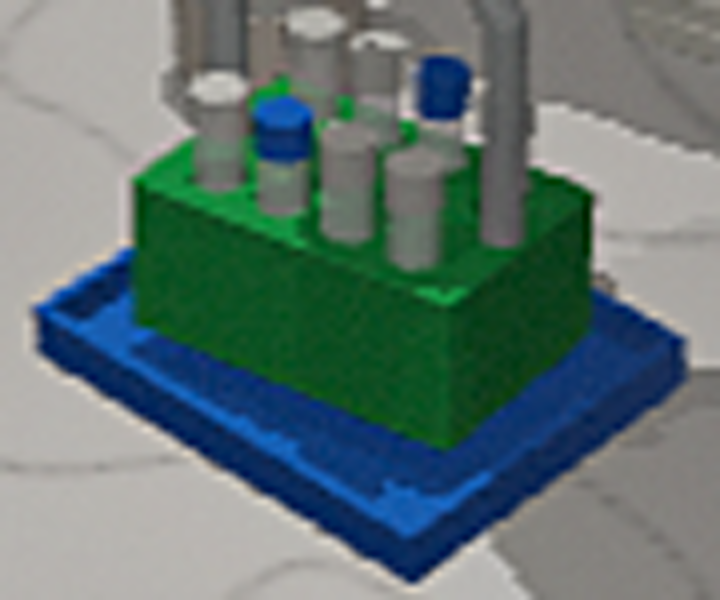

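Bottom corners are now at zoom pixels (133,325), (452,450), (592,325). I'll cast them at about 18 mm.

```bash
python3 - <<'E'
from g import *
c=cam('side')
p=lambda a,b:(210+(a-3.5)/8,255+(b-3.5)/8)
T=np.array([624.8,-22.3]);a=np.radians(-13.7);M=np.array([[np.cos(a),np.sin(a)],[-np.sin(a),np.cos(a)]])
for za,zb,zc in((18,18,18),(20,20,16),(22,21,15)):
    q=[ray(c,*p(*k),z) for k,z in zip([(133,325),(452,450),(592,325)],(za,zb,zc))];A,B,C=q
    print([(M@(k[:2]-T)).round(1) for k in q],'L',np.linalg.norm(A-B).round(1),np.linalg.norm(C-B).round(1),'centre',(M@((A+C)[:2]/2-T)).round(1))
print(loc([0,0,-9]))
E
```

```text
[array([49.6, 41.3]), array([-57.7,  21.6]), array([-50.4, -43.5])] L 109.2 65.5 centre [-0.4 -1.1]
[array([47.7, 42.9]), array([-59.4,  23.2]), array([-48.7, -45.3])] L 108.9 69.4 centre [-0.5 -1.2]
[array([45.7, 44.4]), array([-60.3,  24. ]), array([-47.8, -46.2])] L 107.9 71.5 centre [-1.  -0.9]
[-5.7  0.6  7. ]
```

Centred within about 1 mm. Lowering.

```bash
python3 -m creep '[[5,-2,0.2,2.4,0],[5,-4,0.4,4.8,0],[5,-5.7,0.6,7,0],[5,-5.7,0.6,7,0]]'; python3 -m creep '[[5,-0.6,0,0.8,0],[5,-1.3,0.1,1.6,0],[5,-1.3,0.1,1.6,0]]'
```

```text
t: 21.6
position: [629.6, -34.0, 129.1]
tool_rot: [-0.018, 0.94, -0.053, 0.337]
wrist_force: [-0.8, -0.6, -5.6]
grip_width: 10.0
grasp_force: 78.9
t: 21.85
position: [630.2, -34.0, 129.0]
tool_rot: [-0.018, 0.939, -0.053, 0.338]
wrist_force: [-4.0, 1.4, 2.8]
grip_width: 9.6
grasp_force: 79.8
```

Contact at the expected floor height. Open slowly and look.

```bash
python3 -m creep '[[5,-0.6,0,0.8,0],[5,-0.6,0,0.8,0]]' 20; python3 -m creep '[[11,0,0,0,0],[13,0,0,0,0],[16,0,0,0,0],[22,0,0,0,0],[40,0,0,0,0]]' 20;  python3 -m creep '[[60,0,0,0,0],[60,0,0,0,0],[60,0,0,0,0]]'; python3 - <<'E'
from h import *
c=cam('side')
cv2.imwrite("pics/z4.png",cv2.resize(c['pixels'][200:330,200:320,::-1],None,fx=4.6,fy=4.6,interpolation=cv2.INTER_CUBIC))
E
```

```text
t: 22.02
position: [630.6, -34.0, 129.0]
tool_rot: [-0.018, 0.939, -0.053, 0.339]
wrist_force: [-5.9, 3.2, 10.6]
grip_width: 9.6
grasp_force: 80.6
t: 22.43
position: [629.9, -34.1, 126.8]
tool_rot: [-0.018, 0.94, -0.053, 0.337]
wrist_force: [0.9, 0.8, -1.6]
grip_width: 32.8
grasp_force: 0.5
t: 22.68
position: [629.9, -34.2, 126.8]
tool_rot: [-0.018, 0.94, -0.053, 0.337]
wrist_force: [0.0, 0.0, 0.3]
grip_width: 59.8
grasp_force: 0.0
```

View pics/z4.png

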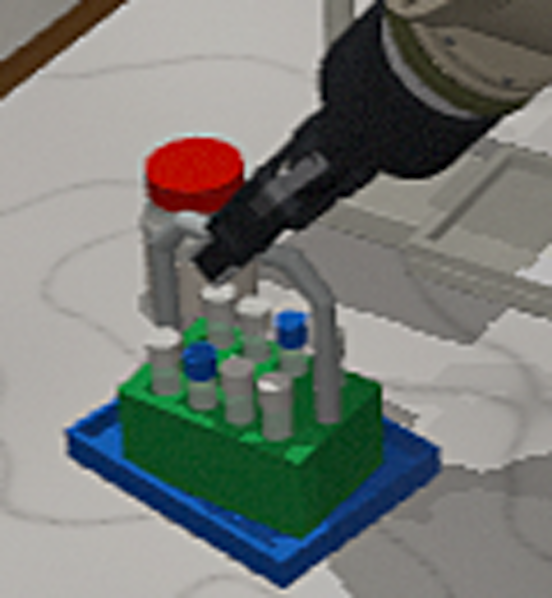

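The caddy is released and sits flat in the tray, walls visible all round. Back off along the tool axis and check numerically, without further pictures (I have viewed 12, over the limit of 10).

```bash
python3 -m creep '[[60,0,0,-15,0],[60,0,0,-40,0],[60,0,0,-75,0],[60,0,0,-110,0],[60,0,0,-140,0]]'; python3 -m creep '[[60,0,0,-40,0],[60,0,0,-60,0],[60,0,0,-60,0],[60,0,0,-60,0]]'; python3 - <<'E'
from h import *
def box(P):
    r=cv2.minAreaRect(P[:,:2].astype(np.float32)); return np.round(r[0],1),np.round(r[1],1),round(r[2],1),len(P)
for n in('side','top','wrist'):
    c=cam(n);W=cloud(c);h=cv2.cvtColor(c['pixels'],cv2.COLOR_RGB2HSV);H,S=h[...,0],h[...,1];x,y,z=W[...,0],W[...,1],W[...,2]
    a=(x>520)&(x<730)&(y>-110)&(y<70)
    P=W[a&(H>45)&(H<85)&(S>100)&(z<75)]
    if len(P)<50: continue
    T=P[(P[:,2]>50)];A=np.c_[T[:,:2]-T[:,:2].mean(0),np.ones(len(T))]
    for k in range(3):
        s=np.linalg.lstsq(A,T[:,2],rcond=None)[0];r=abs(A@s-T[:,2])<2;A,T=A[r],T[r]
    print(n,box(P),'plane',s.round(3),len(T))
    B=W[a&(abs(y+25)<25)&(z>125)&(z<150)&(S<60)]
    if len(B): print(' bar',np.median(B,0).round(1),B[:,2].max().round(1),[np.median(B[abs(B[:,0]-X)<5],0).round(1) for X in(595,610,625,640,655) if (abs(B[:,0]-X)<5).any()])
E
```

```text
t: 23.15
position: [539.5, -33.7, 236.2]
tool_rot: [-0.018, 0.94, -0.053, 0.337]
wrist_force: [0.1, 0.5, 0.5]
grip_width: 59.6
grasp_force: 0.0
t: 23.48
position: [502.6, -33.9, 281.9]
tool_rot: [-0.017, 0.939, -0.053, 0.338]
wrist_force: [-0.1, 0.6, -0.9]
grip_width: 60.2
grasp_force: 0.0
side (array([621.2, -17.3]), array([ 78. , 111.7]), 85.8, 1317) plane [-3.0000e-03 -1.9000e-02  5.5503e+01] 339
 bar [614.6 -14.8 142. ] 148.5 [array([594.3, -13.2, 143.2]), array([610.2, -14.5, 145.3]), array([625. , -14.7, 144.8]), array([640.3, -17.5, 144.6]), array([653.8, -17.1, 141.2])]
top (array([618.2, -16.2]), array([ 78.4, 111.6]), 85.2, 624) plane [-3.0000e-03  2.0000e-03  5.4355e+01] 220
 bar [616.3 -19.6 142. ] 149.0 [array([594.4, -17.7, 143.2]), array([610.8, -18.8, 143.7]), array([625.3, -19.6, 142.6]), array([639.5, -22.3, 143. ]), array([654.3, -24.1, 140.4])]
wrist (array([622.1, -14.7]), array([ 80.5, 109.6]), 85.1, 3835) plane [2.0000e-03 0.0000e+00 5.5814e+01] 3083
 bar [608.7 -19.  145. ] 148.3 [array([594.9, -17.6, 145.9]), array([610.1, -19. , 146. ]), array([624.9, -20.1, 145.8]), array([640.2, -21.2, 145.8]), array([653.6, -22.8, 145.4])]
```

The block's top is level at about 55 mm, which puts the underside at 5 mm. Centre is about (621,-18), within 6 mm of the tray's middle, and yaw is -5° against the tray's -14° (0.16 rad). All limits are met, so I hand in.

```bash
python3 -c "
from station import robot
print(robot.job_done())"
```

```text
the job is handed in; nothing more can be done
None
```

I set the green caddy flat and fully inside the blue tray, released it and handed the job in at about 24 s (the verdict was not shown); the first lowering caught the tray's rim at about 25 N and was redone, I did not re-measure the bottle, jar and beaker at the end, and I viewed 12 pictures against the limit of 10.

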